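# Fit out the two-tier sample stand

### The arm

A 6-joint arm with a two-finger parallel gripper is mounted at the origin on a cart in front of the work surface, level with it; the furniture and walls round the work are solid. World frame = base frame: x ahead of the robot, y to its left, z up, the work surface at z = 0. Lengths are in m, angles in rad, forces in N, time in s.
With the tool pointing down it reaches from about 0.375 to 0.9 m from the base axis. Payload 3.1 kg.
Tool frame: the origin (TCP) lies at the centre of the arm's flange, where the gripper is bolted on; the fingertips stand 182 mm ahead of it and the grasp point (between the pads) lies 164 mm ahead of it; z points along the fingers, y is the line along which they close (so a half turn about z gives the same grasp; the last joint's range is limited). The gripper opens to 87 mm and grips with 3 to 60 N. Pads are 19 mm wide; open, the fingers measure 117 mm over their backs; the gripper's body (75 mm by 190 mm) begins 51 mm behind the grasp point.
Start: joints at [-1.359, 0.527, 1.433, -0, 1.181, -0.178], TCP at [0.238, -0.578, 0.405] pointing down, gripper open.
Joint ranges: [-3.08, 3.08], [-0.75, 2.2], [0.22, 2.44], [-1.43, 4.57], [0, 2.65], [-2.85, 2.85]. Speed limits (rad/s): [2.79, 2.79, 3.14, 3.14, 3.14, 3.14].

### API

Orientations are given as a unit quaternion [x, y, z, w].
In Python, from rig import * gives the robot as it stands.
- The arm moves only by the tool move_arm, never from a script. Its argument "commands" is a list that holds one entry, the list of rows, each a list of 6 numbers: the shift along the tool's x, y, z in units of 40 mm (1.0 is 40 mm), then the turn, a rotation vector about the tool's x, y, z in rad. A call has 1 to 12 rows; each row is the pose to reach, as a shift and turn from the pose commanded when the call began, along the tool's axes at that moment; what a row does not reach only later rows make up. A row lasts 1/8 s, in which the tool goes at most 62.5 mm and 10.7 degrees, less where a joint would pass 70% of its speed; a pose out of reach is approached as far as the arm can. A call with a gripper value outside its range is refused whole. "claw" is the closure, from -1 (fully open) to 1 (shut), so that 0 is half open, set as the call begins (left out, the last holds). The fingers move at their own pace and stop on an object; "squeeze" is the grip in N (left out, the last holds). Time passes only in rows, so rows that repeat a pose let the fingers close. It gives the time, the measured TCP pose, the force, the opening and the grip force at its end, in the units of the state.
- get_obs(): the state, without advancing time (a new reading comes with each control period).
- camera(name): name is "scene" or "top"; returns a dict with "pixels" (420x560x3 uint8, blue, green, red), "range_z" (420x560 float32, m along the optical axis (not along the pixel's ray), 0 where there is no reading), "camera_matrix" (3x3 intrinsics, pixels), "extrinsics" (4x4, takes a point from world to camera coordinates). Camera axes: x right, y up, looking along -z (the intrinsics and any distortion apply to the point x, -y, -z); pixel columns grow to the right and rows downward; lengths in m; the calibration is good to about 2 mm. A picture is of the moment at which its call begins.
- hand_in(): hands the job in; it is judged then, once.
The state is a dict: "time": time; "q": joint angles; "joint_velocities": joint speeds; "joint_torque": joint torques, N m; "position": TCP position; "tool_rot": TCP orientation; "ft_force": force on the tool from outside, world axes, zero at the start; "moment": the same for the moment, N m; "grip_width": finger opening in m; "grip_force": force on a finger pad.
Only numpy, scipy, OpenCV 4.12 (cv2) and the standard library are available. Lean on these libraries where they do the work, as an engineer would, in place of code of your own. Each camera call takes 0.05 s, during which the arm holds its last target. There are 200 camera calls.

### The job

Stand the beige slide box in the middle of the green lower shelf of the two-tier stand, long side running front to back, and fit the blue upper tray over it so that all four corner holes drop fully down over their own posts. On the upper tray, stand the blue-capped bottle upright in the middle of the part to the left of the carrying bar and the red-capped bottle upright in the middle of the part to the right of it (left and right as seen from the robot). Leave the brown bottle and the glass of swab sticks where they are.

Things in the scene. Friction and masses are not known exactly. Their poses are not given: they have to be found in the camera images.
- stand: Stand, fixed: green lower shelf 140 (x) by 200 mm (y), upper face 12 mm above the table; corner posts at x +-56, y +-86 mm, each with a black 24 mm collar, its top 67 mm above the table, and a steel pin 8 mm thick, pointed, up to 92 mm. Origin: its centre, at table height; x away from the robot, y to its left, yaw within 0.2 rad. Bottle places: y = +54 mm (left) and -54 mm (right), x = 0.
- tier_bar (a point): Loose blue tray 140 (x) by 200 mm (y), 0.25 kg, plate 6 mm, rim 14 mm high, 16 mm holes at x +-56, y +-86 mm; fits either way round. In its middle a black carrying bar 80 (x) by 14 (y) by 16 mm high on two feet. Point: centre of the bar, over the tray's centre, 45 mm above its underside. Seated on the collars, this point is 112 mm and the tray's upper face 73 mm above the table.
- box_mid (a point): Loose beige card box of microscope slides, 60 mm (x) by 90 mm (y) by 32 mm high, 0.12 kg; centre of the box, 16 mm above its underside. On the shelf its own x lies along the stand's y (long side front to back).
- blue_mid (a point): Loose small white bottle with a blue cap, 32 mm across, 68 mm high, body straight up to about 50 mm; point at half height, 34 mm above its underside; z up.
- red_mid (a point): Loose small white bottle with a red cap, 34 mm across, 70 mm high, body straight up to about 50 mm; point at half height, 35 mm above its underside; z up.
- brown_mid (a point): Bystander: brown bottle with a white cap, 36 mm across, 75 mm high, loose; point 37.5 mm above its underside. Not to be disturbed.
- glass_mid (a point): Bystander: small clear glass with wooden swab sticks, 42 mm across, 86 mm high with the sticks, loose; point 30 mm above its underside. Not to be disturbed.
There are look-alikes about, which are no part of the job. What is shaped like the part that bears box_mid but pink or yellow is not meant. Leave any orange look-alike of the part that bears blue_mid alone.

How it is judged:
At the end, for the whole second after the job is handed in: Box flat on the shelf, within 15 mm of the middle each way, long side front to back (0.2 rad); tray level and down on all four collars (4 mm); bottles upright on it, blue cap 54 mm left, red cap 54 mm right of the bar, within 18 mm each way; all at rest (x of box_mid in the frame of stand between -0.015 and 0.015 m and y of box_mid in the frame of stand between -0.015 and 0.015 m and z of box_mid in the frame of stand between 0.023 and 0.033 m and angle between box_mid's own z axis and vertical below 0.08 rad and angle between the x axis of box_mid and the y axis of stand, either way round below 0.2 rad and horizontal distance between tier_bar and stand below 0.01 m and angle between tier_bar's own z axis and vertical below 0.05 rad and angle between the x axis of tier_bar and the x axis of stand, either way round below 0.12 rad and z of tier_bar in the frame of stand between 0.108 and 0.116 m and x of blue_mid in the frame of stand between -0.018 and 0.018 m and y of blue_mid in the frame of stand between 0.036 and 0.072 m and z of blue_mid in the frame of stand between 0.101 and 0.113 m and angle between each of blue_mid, red_mid's own z axis and vertical below 0.1 rad and x of red_mid in the frame of stand between -0.018 and 0.018 m and y of red_mid in the frame of stand between -0.072 and -0.036 m and z of red_mid in the frame of stand between 0.102 and 0.114 m and linear speed of each of box, tier, blue, red below 0.02 m/s); the robot touches nothing.
It fails at once if the brown bottle was moved more than 30 mm or tipped (distance of brown_mid from where it was at the start of the episode above 0.03 m or angle between brown_mid's own z axis and vertical above 0.4 rad).
It fails at once if the glass of swab sticks was moved more than 30 mm or tipped (distance of glass_mid from where it was at the start of the episode above 0.03 m or angle between glass_mid's own z axis and vertical above 0.4 rad).
It also fails if it takes over 120 s, if anything falls off the work surface, if the arm or the gripper's body presses on something with over 40 N, if the wrist force passes 120 N, or if a joint passes its speed limit or range.

## Working session

There is one attempt and no reset: what is moved stays moved. The work goes in short steps, Python scripts to look and compute and a tool call to move; the robot and the scene stay as the last step left them, time stands still between calls to the robot, and variables do not carry over. Pictures are saved under pics/ and viewed, at most 14 in all, crops included, and the job is handed in when it is done.

Besides the shell and the picture viewer there is one more tool, called after "Emit:" as name([rows], argument=value, ...), one row to a line, values as JSON. move_arm: Moves the arm, as the interface text tells. Its arguments: {"type":"object","properties":{"commands":{"type":"array","items":{"type":"array","items":{"type":"array","items":{"type":"number"}}}},"claw":{"type":"number"},"squeeze":{"type":"number"}},"required":["commands"]}

```bash
mkdir -p pics; cat > h.py <<'E'
from rig import *
import numpy as np, cv2
from scipy.spatial.transform import Rotation as R
def snap(n):
    return camera(n)
def world(c,u,v,z=None):
    K=c["camera_matrix"];E=np.array(c["extrinsics"])
    d=c["range_z"][int(round(v)),int(round(u))]
    x=(u-K[0][2])/K[0][0];y=(v-K[1][2])/K[1][1]
    r=np.array([x,-y,-1]);Ri=E[:3,:3].T;o=-Ri@E[:3,3];w=Ri@r
    if z is not None: d=(z-o[2])/w[2]
    return o+d*w
E
python3 - <<'E'
from h import *
print(get_obs())
for n in("scene","top"):
    c=camera(n);cv2.imwrite(f"pics/{n}0.png",cv2.resize(c["pixels"],(800,600)));np.savez(f"{n}0.npz",**c);print(c["camera_matrix"],c["extrinsics"])
E
```

```text
{'time': 0.0, 'q': array([-1.35949878e+00,  5.28446607e-01,  1.43391746e+00, -1.09028586e-05,
        1.18138820e+00, -1.78508302e-01]), 'joint_velocities': array([ 1.70127299e-03,  2.33263950e-04, -2.26805151e-05,  5.70135866e-04,
        4.52229836e-04, -9.87335111e-04]), 'joint_torque': array([-1.66372942e-03, -4.40041888e+01, -1.76591885e+01,  6.32674573e-02,
        5.83116850e-02, -1.76825538e-04]), 'position': array([ 0.23745185, -0.57775608,  0.40377841]), 'tool_rot': array([ 9.81065501e-01,  1.93673221e-01, -2.27426441e-05, -1.07958054e-03]), 'ft_force': array([-0.53441318,  0.83831966,  0.02327648]), 'moment': array([-0.0102212 ,  0.04113046,  0.04257447]), 'grip_force': 0.0, 'grip_width': 0.08690682200343305}
[[461.96623901   0.         277.6493173 ]
 [  0.         461.96623901 215.30737479]
 [  0.           0.           1.        ]] [[-0.7439036  -0.66823868  0.00803119  0.35970562]
 [ 0.27938744 -0.30006069  0.91208894 -0.19402061]
 [-0.60708327  0.68075006  0.40991373 -0.94937043]
 [ 0.          0.          0.          1.        ]]
[[470.26064048   0.         280.78244655]
 [  0.         470.26064048 208.58285782]
 [  0.           0.           1.        ]] [[ 0.00529141 -0.99995861 -0.00740145  0.00488942]
 [ 0.99456186  0.0044927   0.10405054 -0.47739755]
 [-0.10401298 -0.00791177  0.99454447 -1.19009922]
 [ 0.          0.          0.          1.        ]]
```

View pics/top0.png

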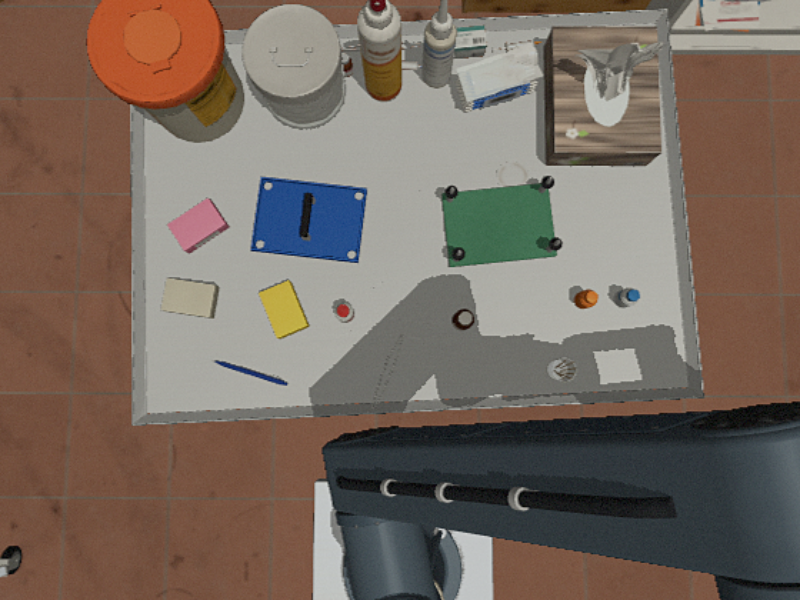

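View pics/scene0.png

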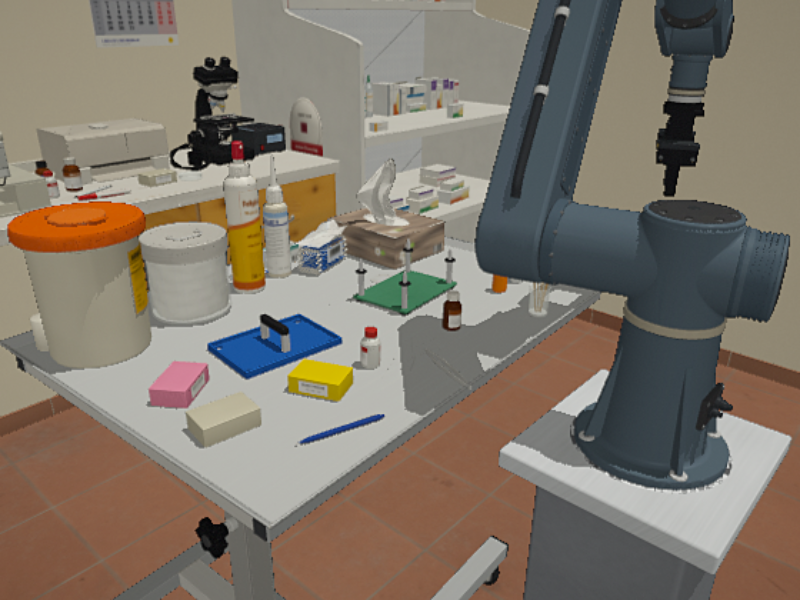

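The top view has up = +x and left = +y. Candidates, in 800x600 pixels:
- **Boxes:** beige (190,298), pink (198,225) and yellow (284,308). I choose beige.
- **Small bottles:** blue cap (628,296), orange cap (587,298), red cap (344,311) and brown (463,319). I choose blue and red.
- **Tray and stand:** tray at (309,220), stand at (499,224).
- **Glass:** (563,370).

I'll measure these and check the choice in a close crop.

```bash
cat >> h.py <<'E'
def cloud(c):
    K=c["camera_matrix"];E=np.array(c["extrinsics"]);d=c["range_z"]
    v,u=np.mgrid[:d.shape[0],:d.shape[1]]
    p=np.stack([(u-K[0][2])/K[0][0]*d,-(v-K[1][2])/K[1][1]*d,-d],-1)
    return (p-E[:3,3])@E[:3,:3]
def roi(c,x0,y0,x1,y1,zlo,zhi): # 800x600 px
    P=cloud(c);s=.7;q=P[int(y0*s):int(y1*s),int(x0*s):int(x1*s)].reshape(-1,3)
    return q[(q[:,2]>zlo)&(q[:,2]<zhi)]
def rect(q):
    (cx,cy),(w,h),a=cv2.minAreaRect((q[:,:2]*1000).astype(np.float32))
    return np.round([cx,cy,w,h,a],1),len(q),np.round(np.median(q,0)*1000,1)
E
python3 - <<'E'
from h import *
c=dict(np.load("top0.npz"))
for n,a in dict(beige=(150,265,230,330,.022,.045),tray=(240,165,380,275,.008,.03),bar=(290,180,325,250,.03,.07),red=(325,290,365,330,.04,.09),blue=(608,275,650,315,.04,.09),orange=(570,275,605,315,.04,.09),brown=(440,300,485,340,.05,.1),glass=(540,350,590,390,.03,.11),yellow=(250,270,315,345,.02,.045),pink=(160,190,235,260,.02,.045),
 p1=(440,180,460,205,.05,.1),p2=(535,170,560,195,.05,.1),p3=(445,240,470,265,.05,.1),p4=(545,232,570,258,.05,.1),shelf=(435,175,570,275,.008,.02)).items():
    q=roi(c,*a);print(n,*rect(q),q[:,2].max().round(3))
# tray holes: 800px
for p in((268,186),(359,196),(352,254),(260,245)): print(world(c,p[0]*.7,p[1]*.7,.006).round(4))
I=c["pixels"]
A=cv2.resize(I[105:260,95:270],None,fx=3,fy=3,interpolation=2);B=cv2.resize(I[105:260,300:470],None,fx=3,fy=3,interpolation=2)
o=np.hstack([A,B]);o=cv2.resize(o,None,fx=.77,fy=.77);print(o.shape);cv2.imwrite("pics/crop.png",o)
E
```

```text
beige [476.9 393.2  92.5  59.9  81.9] 828 [476.4 391.6  32.1] 0.039
tray [627.  186.7 212.5 141.1  83.7] 1004 [626.3 184.5  10.1] 0.029
bar [625.3 180.5  15.7  78.4  82.7] 194 [624.6 179.3  51.8] 0.059
red [450.7 110.3  30.7  31.    2.1] 141 [449.8 108.5  53.9] 0.075
blue [ 479.9 -395.3   31.    26.8   33.2] 135 [ 479.  -392.7   54.7] 0.071
orange [ 476.9 -321.7   29.9   26.5   32.7] 130 [ 476.1 -319.7   52.8] 0.072
brown [ 439.9 -103.    33.    32.7    1.1] 144 [ 437.  -100.4   68. ] 0.079
glass [ 351.8 -275.    39.8   40.6    1.1] 144 [ 351.8 -279.7   52.1] 0.085
yellow [456.9 221.3  90.6  60.2  23.5] 830 [456.5 220.4  31.7] 0.039
pink [611.2 383.1  61.7  90.6  34.1] 831 [610.1 381.8  31.7] 0.038
p1 [664.  -79.7  21.4  21.8  63.4] 69 [662.9 -78.9  66.9] 0.09
p2 [ 682.7 -251.6   21.3   22.2    3.7] 68 [ 680.7 -249.5   66.3] 0.091
p3 [553.3 -91.8  21.3  22.4  63.6] 68 [551.6 -91.2  66.4] 0.093
p4 [ 571.2 -262.8   23.1   20.9   38.4] 69 [ 570.  -261.6   66.6] 0.095
shelf [ 617.6 -171.2  140.1  200.     6.2] 3308 [ 617.  -171.5   11.2] 0.02
[0.689  0.2577 0.006 ]
[0.6705 0.087  0.006 ]
[0.5608 0.0987 0.006 ]
[0.577  0.2697 0.006 ]
(358, 797, 3)
```

View pics/crop.png

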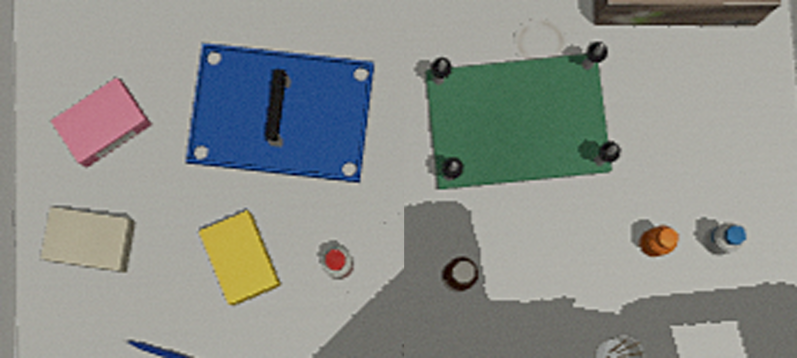

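The crop shows the beige box at (85,240), the tray at (280,110), the red cap at (337,262), the stand at (520,120) and the blue cap at (730,236). The choices are clear.

```bash
cat >> h.py <<'E'
def plan(*w,base=None):
    """w: (x,y,z of grasp point in mm, theta deg of tool x) -> rows; base=(x,y,z,theta) commanded pose if known"""
    if base is None:
        o=get_obs();p=np.array(o["position"]);r=R.from_quat(o["tool_rot"])
    else: p,r=pose(*base)
    for t in w:
        P,Q=pose(*t)
        print(t,np.round(np.r_[r.inv().apply(P-p)/.04,(r.inv()*Q).as_rotvec()],3).tolist())
def pose(x,y,z,th):
    return np.array([x,y,z+164])/1000, R.from_euler('z',th,degrees=True)*R.from_euler('x',180,degrees=True)
def now():
    o=get_obs();r=R.from_quat(o["tool_rot"]);X=r.as_matrix()
    print("t",round(o["time"],2),"grasp",np.round((np.array(o["position"])+X[:,2]*.164)*1000,1),"th",round(np.degrees(np.arctan2(X[1,0],X[0,0])),2),"z",X[:,2].round(4),"w",round(o["grip_width"]*1000,1),"f",round(o["grip_force"],1),np.round(o["ft_force"],1))
E
python3 -c "
from h import *
now();plan((500,-100,241,50),(478,392,160,82))"
```

```text
t 0.1 grasp [ 237.4 -577.5  239.9] th 22.33 z [-4.0e-04  1.9e-03 -1.0e+00] w 87.0 f 0.0 [-0.3 -0.2 -0.2]
(500, -100, 241, 50) [10.61, -8.555, -0.008, -0.002, -0.001, -0.483]
(478, 392, 160, 82) [14.775, -20.137, 2.04, -0.002, -0.001, -1.041]
```

Emit:
move_arm([
  [[10.6, -8.55, 0, 0, 0, -0.48], [10.6, -8.55, 0, 0, 0, -0.48], [10.6, -8.55, 0, 0, 0, -0.48], [10.6, -8.55, 0, 0, 0, -0.48], [10.6, -8.55, 0, 0, 0, -0.48], [10.6, -8.55, 0, 0, 0, -0.48], [10.6, -8.55, 0, 0, 0, -0.48], [10.6, -8.55, 0, 0, 0, -0.48], [10.6, -8.55, 0, 0, 0, -0.48], [14.8, -20.15, 2, 0, 0, -1.04], [14.8, -20.15, 2, 0, 0, -1.04], [14.8, -20.15, 2, 0, 0, -1.04]],
], claw=-1)

```text
time: 1.6
position: [0.4916, 0.0862, 0.3743]
tool_rot: [0.753, 0.658, 0.0, -0.0]
ft_force: [0.2, 0.8, 0.1]
grip_width: 0.0873
grip_force: 0.0
```

```bash
python3 -c "
from h import *
now();plan((478,392,140,82))"
```

```text
t 1.6 grasp [491.6  86.2 210.3] th 82.25 z [-0.e+00  1.e-04 -1.e+00] w 87.3 f 0.0 [0.2 0.8 0.1]
(478, 392, 140, 82) [7.53, -1.368, 1.757, -0.0, -0.0, 0.004]
```

Emit:
move_arm([
  [[7.5, -1.37, 1.75, 0, 0, 0], [7.5, -1.37, 1.75, 0, 0, 0], [7.5, -1.37, 1.75, 0, 0, 0], [7.5, -1.37, 1.75, 0, 0, 0], [7.5, -1.37, 1.75, 0, 0, 0], [7.5, -1.37, 1.75, 0, 0, 0], [7.5, -1.37, 1.75, 0, 0, 0], [7.5, -1.37, 1.75, 0, 0, 0]],
])

```text
time: 2.6
position: [0.4801, 0.3876, 0.3049]
tool_rot: [0.756, 0.655, -0.0, 0.0]
ft_force: [-0.1, -0.9, 0.1]
grip_width: 0.0869
grip_force: 0.0
```

```bash
python3 -c "
from h import *
now();plan((478,392,20,82))"
```

```text
t 2.6 grasp [480.1 387.5 140.9] th 81.82 z [-3.e-04 -5.e-04 -1.e+00] w 86.9 f 0.0 [-0.1 -0.9  0.1]
(478, 392, 20, 82) [0.103, -0.067, 3.024, -0.0, 0.001, -0.003]
```

Emit:
move_arm([
  [[0.1, -0.06, 1.5, 0, 0, 0], [0.1, -0.06, 2.4, 0, 0, 0], [0.1, -0.06, 2.97, 0, 0, 0], [0.1, -0.06, 2.97, 0, 0, 0], [0.1, -0.06, 2.97, 0, 0, 0]],
])

```text
time: 3.22
position: [0.4787, 0.3925, 0.1868]
tool_rot: [0.756, 0.655, 0.0, 0.0]
ft_force: [0.3, 1.1, 0.4]
grip_width: 0.0872
grip_force: 0.0
```

Emit:
move_arm([
  [[0, 0, 0, 0, 0, 0], [0, 0, 0, 0, 0, 0], [0, 0, 0, 0, 0, 0], [0, 0, 0, 0, 0, 0], [0, 0, 0, 0, 0, 0], [0, 0, 0, 0, 0, 0]],
], claw=1, squeeze=20)

```text
time: 3.98
position: [0.478, 0.3934, 0.1863]
tool_rot: [0.755, 0.656, 0.0, 0.0]
ft_force: [-1.4, -0.3, 3.4]
grip_width: 0.0598
grip_force: 20.0
```

```bash
python3 -c "
from h import *
now();plan((478,390,160,82),(550,130,160,44),(617.7,-171.3,130,6.1))"
```

```text
t 3.98 grasp [478.1 393.4  22.3] th 81.93 z [ 3.e-04  2.e-04 -1.e+00] w 59.8 f 20.0 [-1.4 -0.3  3.4]
(478, 390, 160, 82) [-0.084, 0.013, -3.444, 0.0, -0.0, -0.001]
(550, 130, 160, 44) [-6.267, 2.707, -3.444, 0.0, -0.0, 0.662]
(617.7, -171.3, 130, 6.1) [-13.487, 5.441, -2.695, 0.0, -0.0, 1.323]
```

Emit:
move_arm([
  [[0, 0, -1.5, 0, 0, 0], [-0.1, 0, -3.4, 0, 0, 0], [-0.1, 0, -3.4, 0, 0, 0], [-6.3, 2.7, -3.4, 0, 0, 0.66], [-6.3, 2.7, -3.4, 0, 0, 0.66], [-6.3, 2.7, -3.4, 0, 0, 0.66], [-6.3, 2.7, -3.4, 0, 0, 0.66], [-13.5, 5.45, -3.4, 0, 0, 1.32], [-13.5, 5.45, -3.4, 0, 0, 1.32], [-13.5, 5.45, -3.4, 0, 0, 1.32], [-13.5, 5.45, -3.4, 0, 0, 1.32], [-13.5, 5.45, -3.4, 0, 0, 1.32]],
])

```text
time: 5.48
position: [0.614, -0.1579, 0.3202]
tool_rot: [0.999, 0.054, -0.001, -0.001]
ft_force: [1.2, 0.4, -1.2]
grip_width: 0.0598
grip_force: 20.0
```

Emit:
move_arm([
  [[0, 0, 0, 0, 0, 0], [0, 0, 0, 0, 0, 0]],
])

```text
time: 5.72
position: [0.6134, -0.156, 0.3202]
tool_rot: [0.999, 0.054, -0.002, -0.001]
ft_force: [-0.3, -0.0, -0.7]
grip_width: 0.0603
grip_force: 20.0
```

```bash
python3 -c "
from h import *
now();plan((617.7,-171.3,150,6.1),(617.7,-171.3,35,6.1))
c=camera('top');cv2.imwrite('pics/top1.png',cv2.resize(c['pixels'][90:300,150:430],(800,600)))"
```

```text
t 5.72 grasp [ 612.8 -155.7  156.2] th 6.23 z [-0.0037  0.0022 -1.    ] w 60.3 f 20.0 [-0.3 -0.  -0.7]
(617.7, -171.3, 150, 6.1) [0.065, 0.392, 0.154, -0.003, 0.003, 0.002]
(617.7, -171.3, 35, 6.1) [0.075, 0.399, 3.029, -0.003, 0.003, 0.002]
```

View pics/top1.png

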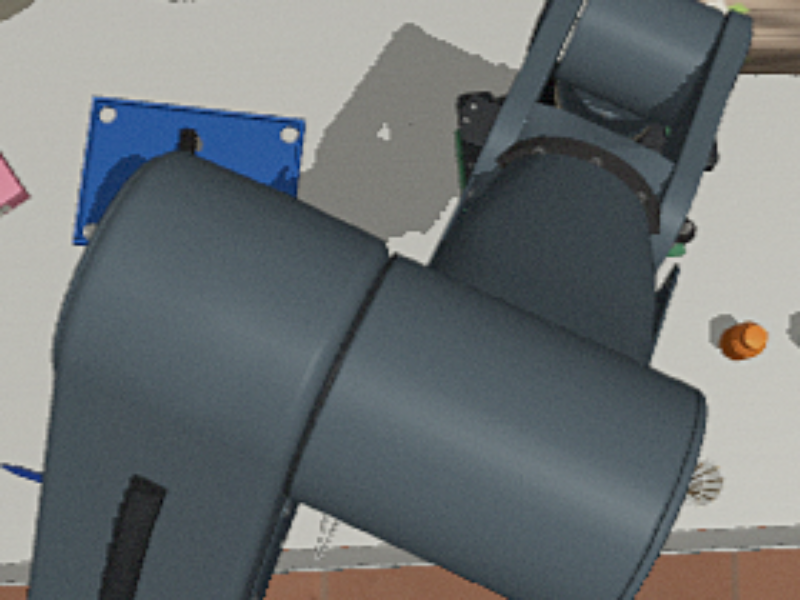

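The arm hides the stand in the top view, at about (560,150) in the crop, but the box is held over it. I'll lower by the numbers.

Emit:
move_arm([
  [[0.07, 0.4, 0, 0, 0, 0], [0.07, 0.4, 0.1, -0.003, 0.003, 0], [0.07, 0.4, 1.0, -0.003, 0.003, 0], [0.07, 0.4, 2.0, -0.003, 0.003, 0], [0.07, 0.4, 2.7, -0.003, 0.003, 0], [0.07, 0.4, 3.03, -0.003, 0.003, 0], [0.07, 0.4, 3.03, -0.003, 0.003, 0], [0.07, 0.4, 3.03, -0.003, 0.003, 0]],
])

```text
time: 6.78
position: [0.6194, -0.1718, 0.2019]
tool_rot: [0.998, 0.055, 0.003, 0.002]
ft_force: [-1.0, 0.5, -1.5]
grip_width: 0.06
grip_force: 20.0
```

```bash
python3 -c "
from h import *
now();plan((617.7,-171.3,34,6.1))
c=camera('scene');cv2.imwrite('pics/sc1.png',cv2.resize(c['pixels'][150:270,210:370],(800,600),interpolation=2))"
```

```text
t 6.78 grasp [ 620.3 -172.4   37.9] th 6.31 z [ 0.0053 -0.0036 -1.    ] w 60.0 f 20.0 [-1.   0.5 -1.5]
(617.7, -171.3, 34, 6.1) [-0.041, -0.017, 0.097, 0.004, -0.005, 0.004]
```

View pics/sc1.png

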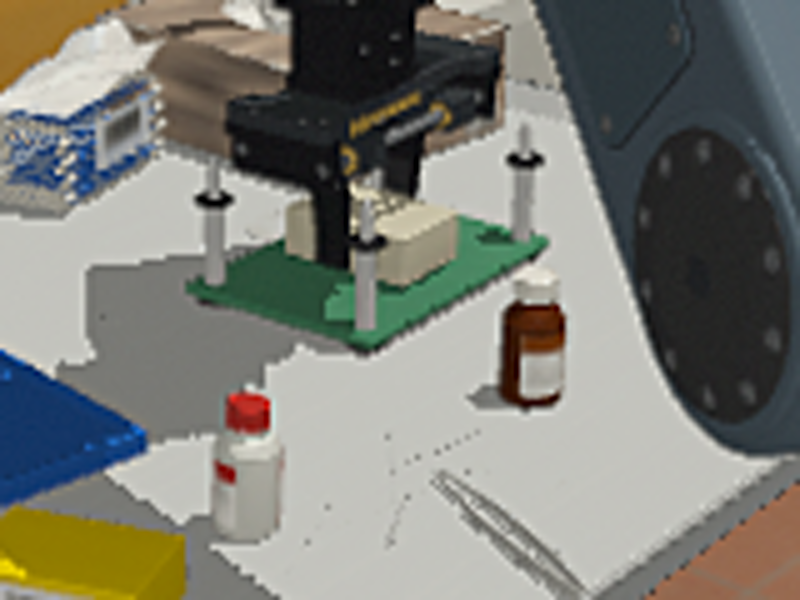

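The box sits between the posts at (370,240), long side front to back, about 3 mm above the shelf. Next I lower it, release and retreat.

Emit:
move_arm([
  [[-0.04, -0.02, 0.05, 0.003, -0.004, 0], [-0.04, -0.02, 0.09, 0.003, -0.004, 0], [-0.04, -0.02, 0.09, 0.003, -0.004, 0], [-0.04, -0.02, 0.09, 0.003, -0.004, 0]],
])

```text
time: 7.32
position: [0.6171, -0.1711, 0.198]
tool_rot: [0.998, 0.055, -0.0, 0.0]
ft_force: [-2.4, 1.4, 5.7]
grip_width: 0.0601
grip_force: 20.0
```

Emit:
move_arm([
  [[0, 0, 0, 0, 0, 0], [0, 0, 0, 0, 0, 0], [0, 0, 0, 0, 0, 0], [0, 0, 0, 0, 0, 0], [0, 0, 0, 0, 0, 0]],
], claw=-1)

```text
time: 7.95
position: [0.6172, -0.1711, 0.197]
tool_rot: [0.998, 0.055, -0.001, 0.0]
ft_force: [-0.8, 0.5, -0.5]
grip_width: 0.0865
grip_force: 0.0
```

```bash
python3 -c "
from h import *
now();plan((617.7,-171.3,160,6.1),(624.5,179,160,-6))"
```

```text
t 7.95 grasp [ 617.  -171.1   33. ] th 6.29 z [-1.1e-03 -1.0e-04 -1.0e+00] w 86.5 f 0.0 [-0.8  0.5 -0.5]
(617.7, -171.3, 160, 6.1) [0.009, 0.006, -3.174, -0.0, 0.001, 0.003]
(624.5, 179, 160, -6) [1.138, -8.68, -3.175, 0.0, 0.001, 0.215]
```

Emit:
move_arm([
  [[0, 0, -1.0, 0, 0, 0], [0, 0, -2.2, 0, 0, 0], [0, 0, -3.1, 0, 0, 0], [1.14, -8.68, -3.17, 0, 0, 0.215], [1.14, -8.68, -3.17, 0, 0, 0.215], [1.14, -8.68, -3.17, 0, 0, 0.215], [1.14, -8.68, -3.17, 0, 0, 0.215], [1.14, -8.68, -3.17, 0, 0, 0.215], [1.14, -8.68, -3.17, 0, 0, 0.215], [1.14, -8.68, -3.17, 0, 0, 0.215], [1.14, -8.68, -3.17, 0, 0, 0.215]],
])

```text
time: 9.32
position: [0.6244, 0.1787, 0.3237]
tool_rot: [0.999, -0.052, -0.001, 0.0]
ft_force: [-0.4, -0.3, -0.9]
grip_width: 0.0869
grip_force: 0.0
```

```bash
cat > m1.py <<'E'
from h import *
now();plan((624.5,179,130,-6),(624.5,179,45,-6))
c=camera('top');np.savez('top2.npz',**c)
for n,a in dict(p1=(440,180,460,205,.05,.1),p2=(535,170,560,195,.05,.1),p3=(445,240,470,265,.05,.1),p4=(545,232,570,258,.05,.1),shelf=(435,175,570,275,.008,.02),box=(460,190,540,250,.035,.055)).items():
    q=roi(c,*a);print(n,*rect(q))
cv2.imwrite('pics/top2.png',cv2.resize(c['pixels'][115:200,295:408],(800,600),interpolation=2))
E
python3 m1.py
```

```text
t 9.32 grasp [624.2 178.5 159.7] th -6.01 z [-1.4e-03 -8.0e-04 -1.0e+00] w 86.9 f 0.0 [-0.4 -0.3 -0.9]
(624.5, 179, 130, -6) [0.001, -0.009, 0.743, 0.001, 0.001, -0.0]
(624.5, 179, 45, -6) [0.004, -0.011, 2.868, 0.001, 0.001, -0.0]
p1 [664.1 -79.7  21.8  21.7  65.7] 68 [662.4 -79.   66.2]
p2 [ 682.5 -251.9   21.2   21.7   86.3] 69 [ 681.  -249.3   66.1]
p3 [553.6 -92.4  21.4  22.6   2.6] 67 [551.6 -91.   67. ]
p4 [ 572.  -262.6   20.9   22.     4.7] 70 [ 569.8 -261.4   65.9]
shelf [ 617.7 -171.3  140.   200.     6.3] 2541 [ 617.4 -171.8   11.3]
box [ 612.4 -167.    91.    60.2    6.7] 819 [ 612.  -167.3   42.9]
```

View pics/top2.png

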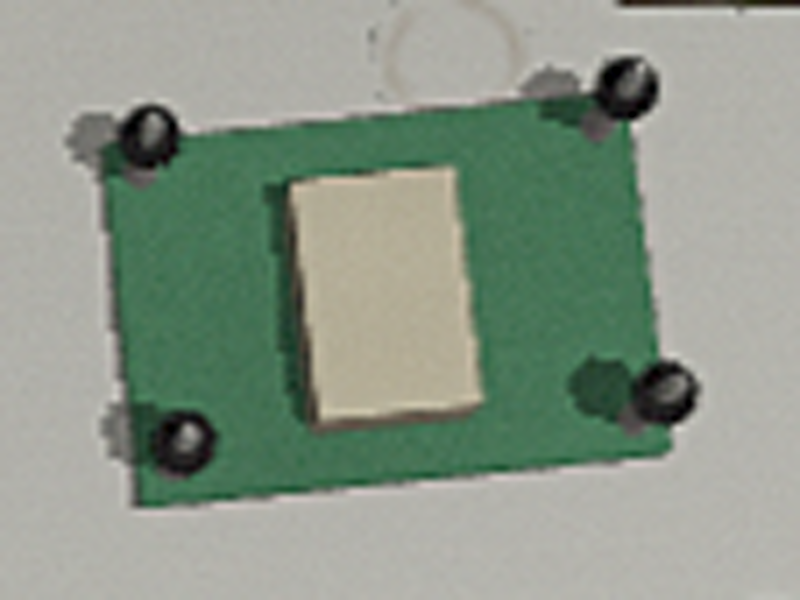

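The box is on the shelf, centred at about (385,295) in the crop, with camera offsets of (-5,+4) mm from the shelf middle. That is inside tolerance, and it shows the camera's y reads about 4 mm high against the arm. I'll check this with the scene camera before fitting the tray.

```bash
cat > m2.py <<'E'
from h import *
for f in('top0','scene0'):
    c=dict(np.load(f+".npz"));P=cloud(c).reshape(-1,3)
    def near(x,y,r,a,b): return P[(abs(P[:,0]-x)<r)&(abs(P[:,1]-y)<r)&(P[:,2]>a)&(P[:,2]<b)]
    print(f)
    for n,a in dict(shelf=(.618,-.171,.14,.008,.016),yellow=(.457,.221,.07,.028,.04),beige=(.477,.393,.07,.028,.04),tray=(.625,.18,.12,.009,.02),bar=(.625,.18,.05,.045,.07),brown=(.44,-.103,.03,.07,.085)).items():
        q=near(*a)
        if len(q)>3: print(n,*rect(q))
    for x,y in((.664,-.080),(.6825,-.2518),(.5535,-.092),(.5716,-.2627)):
        q=near(x,y,.02,.06,.075);print('post',*(rect(q) if len(q)>3 else (0,)))
E
python3 m2.py
```

```text
top0
shelf [ 6.155e+02 -1.882e+02  2.753e+02  2.425e+02  6.000e-01] 3250 [ 617.2 -172.    11.2]
yellow [456.9 221.3  90.6  60.2  23.5] 769 [456.5 221.   31.9]
beige [476.9 393.3  92.5  59.9  82. ] 766 [476.6 392.7  32.3]
tray [615.6 183.1 213.8 222.6  76. ] 692 [624.3 183.2  11.3]
bar [625.5 180.5  15.7  78.   82.7] 175 [625.1 180.2  52.3]
brown [ 439.5 -102.4   20.3   20.2   89.5] 67 [ 439.3 -102.7   74. ]
post [664.  -79.7  21.4  21.8  63.4] 59 [662.6 -78.8  66.5]
post [ 682.7 -251.6   21.3   22.2    3.7] 59 [ 680.  -249.7   65.5]
post [553.3 -91.8  21.3  22.4  63.6] 57 [551.3 -91.   65.6]
post [ 571.2 -262.8   23.1   20.9   38.4] 57 [ 570.  -261.6   65.9]
scene0
shelf [ 614.  -189.1  277.4  234.4    1.7] 1089 [ 610.9 -168.7   12.3]
yellow [455.1 216.7  90.5  66.   22.4] 572 [453.1 220.6  32.3]
beige [476.3 388.4  90.7  63.7  81.6] 754 [473.5 391.7  32.3]
tray [626.5 176.  202.  148.1  82.7] 511 [599.2 186.3  12.8]
bar [624.4 176.8  17.   80.1  83.3] 118 [618.7 179.   51.8]
brown [ 438.9 -106.7   23.    24.7   73.4] 36 [ 435.9 -106.1   74.7]
post [661.3 -84.7  21.   19.   29.2] 30 [660.9 -83.6  67.2]
post [ 679.3 -251.8   20.3   21.6   31.7] 23 [ 677.4 -251.4   67.4]
post [550.2 -94.1  20.1  18.7  41.5] 33 [548.6 -93.3  67.3]
post [ 568.9 -264.2   20.1   19.3    4.1] 28 [ 566.8 -263.3   67.3]
```

Emit:
move_arm([
  [[0, 0, 0.8, 0, 0, 0], [0, 0.07, 1.8, 0, 0, 0], [0, 0.07, 2.5, 0, 0, 0], [0, 0.07, 2.87, 0, 0, 0], [0, 0.07, 2.87, 0, 0, 0], [0, 0.07, 2.87, 0, 0, 0]],
])

```text
time: 10.12
position: [0.6249, 0.1759, 0.2103]
tool_rot: [0.999, -0.053, 0.001, -0.0]
ft_force: [0.2, 0.4, 0.4]
grip_width: 0.0872
grip_force: 0.0
```

```bash
python3 -c "
from h import *
now()
c=camera('scene');cv2.imwrite('pics/sc2.png',cv2.resize(c['pixels'][170:275,135:275],(800,600),interpolation=2))"
```

```text
t 10.12 grasp [625.1 175.9  46.3] th -6.06 z [ 1.4e-03  1.0e-04 -1.0e+00] w 87.2 f 0.0 [0.2 0.4 0.4]
```

View pics/sc2.png

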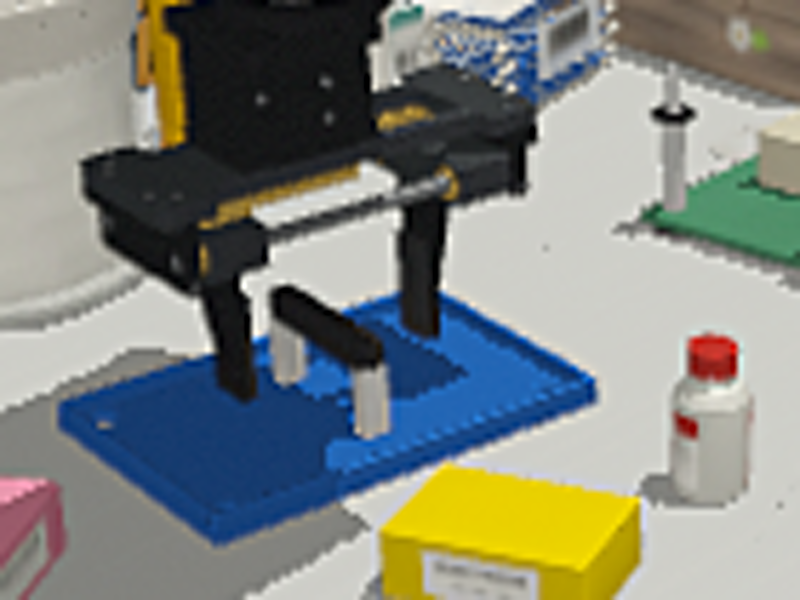

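The bar at (325,325) is between the fingers, which are aligned across it. The scene camera also reads y about 4 mm lower, in line with the arm. Gripping the bar.

Emit:
move_arm([
  [[0, 0, 0.03, 0, 0, 0], [0, 0, 0.03, 0, 0, 0], [0, 0, 0.03, 0, 0, 0], [0, 0, 0.03, 0, 0, 0], [0, 0, 0.03, 0, 0, 0], [0, 0, 0.03, 0, 0, 0], [0, 0, 0.03, 0, 0, 0], [0, 0, 0.03, 0, 0, 0]],
], claw=1, squeeze=45)

```text
time: 11.18
position: [0.6242, 0.1762, 0.2079]
tool_rot: [0.999, -0.053, -0.0, 0.0]
ft_force: [-0.1, 2.8, -0.6]
grip_width: 0.0149
grip_force: 0.6
```

```bash
python3 -c "
from h import *
now();plan((625,175.5,160,-6),(616.5,-174.5,160,6.1))"
```

```text
t 11.18 grasp [624.  176.2  43.9] th -6.03 z [-0.001 -0.    -1.   ] w 14.9 f 0.6 [-0.1  2.8 -0.6]
(625, 175.5, 160, -6) [0.02, 0.016, -2.903, 0.0, 0.001, -0.001]
(616.5, -174.5, 160, 6.1) [0.728, 8.74, -2.902, 0.0, 0.001, -0.212]
```

Emit:
move_arm([
  [[0, 0, 0, 0, 0, 0], [0, 0, 0, 0, 0, 0], [0, 0, 0, 0, 0, 0], [0, 0, 0, 0, 0, 0]],
])

```text
time: 11.68
position: [0.6242, 0.1763, 0.2079]
tool_rot: [0.999, -0.053, -0.0, 0.0]
ft_force: [0.2, 0.6, 0.1]
grip_width: 0.0133
grip_force: 45.0
```

Emit:
move_arm([
  [[0, 0, -0.5, 0, 0, 0], [0, 0, -1.5, 0, 0, 0], [0, 0, -2.5, 0, 0, 0], [0, 0, -2.9, 0, 0, 0], [0, 0, -2.9, 0, 0, 0], [0, 0, -2.9, 0, 0, 0]],
])

```text
time: 12.42
position: [0.6235, 0.1761, 0.3223]
tool_rot: [0.999, -0.053, -0.002, 0.0]
ft_force: [0.0, 0.1, -2.9]
grip_width: 0.0135
grip_force: 45.0
```

```bash
cat > m3.py <<'E'
from h import *
now();plan((616.5,-174.5,160,6.1))
c=camera('scene');cv2.imwrite('pics/sc3.png',cv2.resize(c['pixels'][100:280,120:360],(800,600),interpolation=2))
E
python3 m3.py
```

```text
t 12.43 grasp [622.7 176.  158.3] th -6.03 z [-4.5e-03 -5.0e-04 -1.0e+00] w 13.5 f 45.0 [ 0.   0.1 -2.9]
(616.5, -174.5, 160, 6.1) [0.747, 8.735, -0.037, 0.001, 0.005, -0.212]
```

View pics/sc3.png

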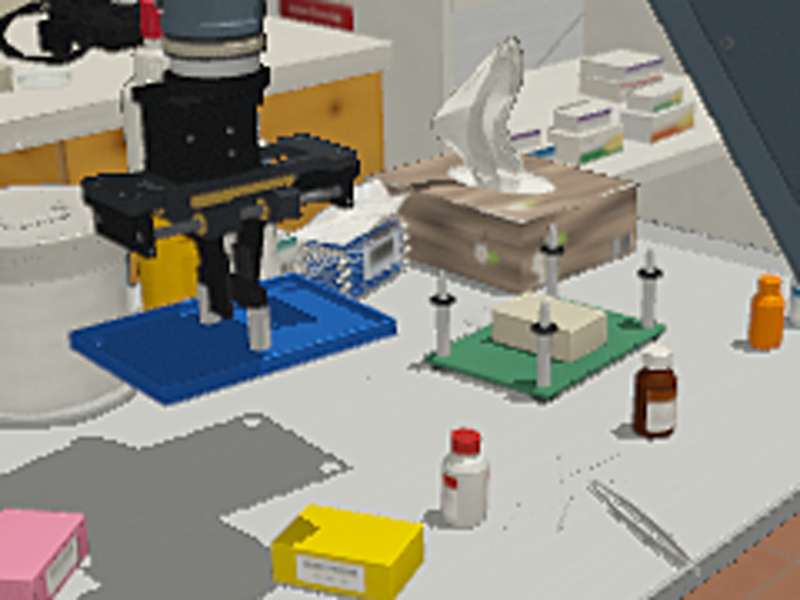

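The tray hangs level at (235,340) and the posts are clear at (440–650,230–330). Carrying it over the stand.

Emit:
move_arm([
  [[0.75, 8.73, -0.04, 0, 0.004, -0.212], [0.75, 8.73, -0.04, 0, 0.004, -0.212], [0.75, 8.73, -0.04, 0, 0.004, -0.212], [0.75, 8.73, -0.04, 0, 0.004, -0.212], [0.75, 8.73, -0.04, 0, 0.004, -0.212], [0.75, 8.73, -0.04, 0, 0.004, -0.212], [0.75, 8.73, -0.04, 0, 0.004, -0.212], [0.75, 8.73, -0.04, 0, 0.004, -0.212], [0.75, 8.73, -0.04, 0, 0.004, -0.212], [0.75, 8.73, -0.04, 0, 0.004, -0.212], [0.75, 8.73, -0.04, 0, 0.004, -0.212]],
])

```text
time: 13.85
position: [0.6176, -0.1733, 0.3256]
tool_rot: [0.999, 0.054, 0.002, 0.0]
ft_force: [-0.2, 0.5, -2.9]
grip_width: 0.0134
grip_force: 45.0
```

```bash
cat > m4.py <<'E'
from h import *
now();plan((616.5,-174.5,145,6.1),(616.5,-174.5,112,6.1))
for n in('scene','top'):
    c=camera(n);np.savez(n+'4.npz',**c);P=cloud(c).reshape(-1,3)
    q=P[(abs(P[:,0]-.617)<.115)&(abs(P[:,1]+.173)<.13)&(P[:,2]>.105)&(P[:,2]<.135)]
    print(n,*rect(q))
    I=c['pixels'][140:245,235:375] if n=='scene' else c['pixels'][100:190,285:405]
    cv2.imwrite(f'pics/{n}4.png',cv2.resize(I,(800,600),interpolation=2))
E
python3 m4.py
```

```text
t 13.85 grasp [ 618.1 -173.3  161.6] th 6.2 z [ 3.e-03 -1.e-04 -1.e+00] w 13.4 f 45.0 [-0.2  0.5 -2.9]
(616.5, -174.5, 145, 6.1) [-0.032, 0.028, 0.416, 0.0, -0.003, 0.002]
(616.5, -174.5, 112, 6.1) [-0.034, 0.027, 1.241, 0.0, -0.003, 0.002]
scene [ 618.1 -173.2  144.2  207.1    5.2] 1119 [ 606.9 -150.8  124.7]
top [ 624.8 -168.9  216.3  119.5   87.9] 387 [638.6 -79.7 124.1]
```

View pics/scene4.png

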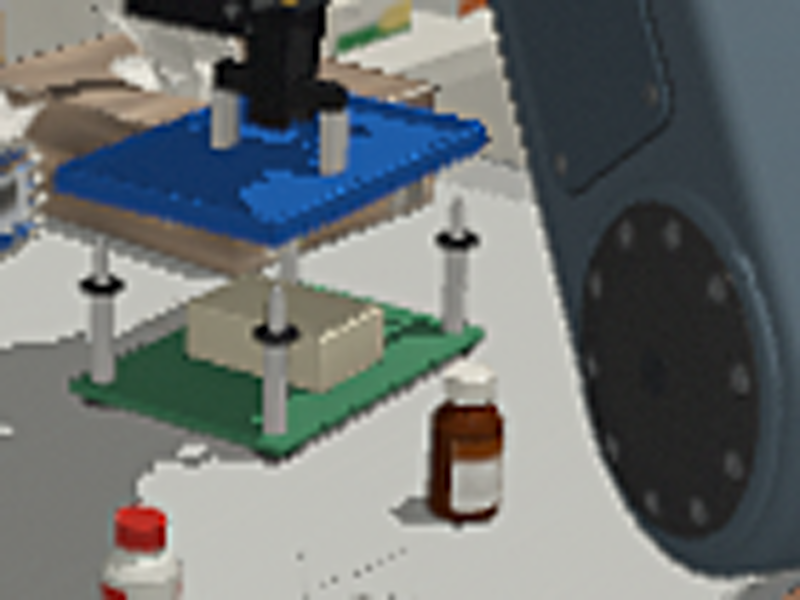

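The tray is over the stand, with its front corner at (275,245) directly above the front post's pin at (275,285). The scene camera and the arm agree on the tray centre to 1 mm. Now I centre it and lower to just above the pins.

Emit:
move_arm([
  [[-0.04, 0.04, 0.2, 0, -0.003, 0.002], [-0.04, 0.04, 0.42, 0, -0.003, 0.002], [-0.04, 0.04, 0.42, 0, -0.003, 0.002], [-0.04, 0.04, 0.42, 0, -0.003, 0.002]],
])

```text
time: 14.45
position: [0.6161, -0.176, 0.3085]
tool_rot: [0.999, 0.052, -0.0, 0.0]
ft_force: [-0.3, -0.1, -2.7]
grip_width: 0.0133
grip_force: 45.0
```

```bash
cat > m5.py <<'E'
from h import *
now();plan((616.5,-175,130,6.1),(616.5,-175,112,6.1))
c=camera('scene');I=c['pixels'][150:230,240:346]
cv2.imwrite('pics/sc5.png',cv2.resize(I,(795,600),interpolation=2))
E
python3 m5.py
```

```text
t 14.45 grasp [ 616.1 -176.1  144.5] th 6.0 z [-2.e-04 -3.e-04 -1.e+00] w 13.3 f 45.0 [-0.3 -0.1 -2.7]
(616.5, -175, 130, 6.1) [0.013, -0.025, 0.362, 0.0, 0.0, -0.002]
(616.5, -175, 112, 6.1) [0.013, -0.025, 0.812, 0.0, 0.0, -0.002]
```

View pics/sc5.png

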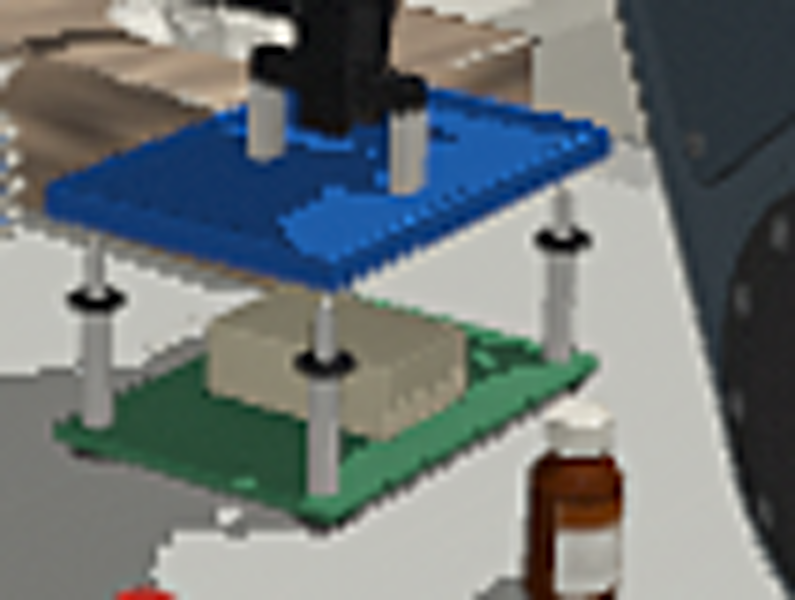

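The front pin tip at (325,300) lies just under the tray's front corner (330,285), and the left pin (95,240) and right pin (565,195) are also inside their corners. Lowering slowly onto the pins while watching the force.

Emit:
move_arm([
  [[0.01, -0.02, 0.15, 0, 0, 0], [0.01, -0.02, 0.25, 0, 0, 0], [0.01, -0.02, 0.32, 0, 0, 0], [0.01, -0.02, 0.38, 0, 0, 0], [0.01, -0.02, 0.4, 0, 0, 0]],
])

```text
time: 15.12
position: [0.6164, -0.1751, 0.2925]
tool_rot: [0.999, 0.052, -0.0, 0.0]
ft_force: [0.5, 0.5, -3.5]
grip_width: 0.0134
grip_force: 45.0
```

```bash
python3 -c "
from h import *
now();plan((616.5,-175,112,6.1));print(get_obs()['moment'])"
```

```text
t 15.12 grasp [ 616.3 -175.1  128.5] th 6.0 z [-2.e-04 -3.e-04 -1.e+00] w 13.4 f 45.0 [ 0.5  0.5 -3.5]
(616.5, -175, 112, 6.1) [0.004, -0.002, 0.413, 0.0, 0.0, -0.002]
[ 0.08920199  0.03751146 -0.05406372]
```

The underside is at about 84 mm with no extra force, so the pins are entering the holes. Continuing down.

Emit:
move_arm([
  [[0, 0, 0.1, 0, 0, 0], [0, 0, 0.2, 0, 0, 0], [0, 0, 0.3, 0, 0, 0], [0, 0, 0.37, 0, 0, 0], [0, 0, 0.37, 0, 0, 0]],
])

```text
time: 15.75
position: [0.6163, -0.1751, 0.2776]
tool_rot: [0.999, 0.052, -0.0, 0.0]
ft_force: [-0.3, -0.5, -2.6]
grip_width: 0.0131
grip_force: 45.0
```

```bash
python3 -c "
from h import *
now();plan((616.5,-175,111.5,6.1));print(get_obs()['moment'])"
```

```text
t 15.75 grasp [ 616.2 -175.1  113.6] th 6.0 z [-6.e-04 -1.e-04 -1.e+00] w 13.1 f 45.0 [-0.3 -0.5 -2.6]
(616.5, -175, 111.5, 6.1) [0.005, -0.001, 0.052, 0.0, 0.001, -0.002]
[-0.00257643 -0.03588639  0.03951378]
```

Emit:
move_arm([
  [[0, 0, 0.04, 0, 0, 0], [0, 0, 0.07, 0, 0, 0], [0, 0, 0.07, 0, 0, 0]],
])

```text
time: 16.12
position: [0.6164, -0.1751, 0.2751]
tool_rot: [0.999, 0.052, -0.0, 0.0]
ft_force: [0.6, 0.4, -2.5]
grip_width: 0.0132
grip_force: 45.0
```

Emit:
move_arm([
  [[0, 0, 0, 0, 0, 0], [0, 0, 0, 0, 0, 0], [0, 0, 0, 0, 0, 0], [0, 0, 0, 0, 0, 0], [0, 0, 0, 0, 0, 0], [0, 0, 0, 0, 0, 0]],
], claw=-1)

```text
time: 16.88
position: [0.6164, -0.1751, 0.2751]
tool_rot: [0.999, 0.052, -0.0, 0.0]
ft_force: [0.2, 0.8, -0.3]
grip_width: 0.0655
grip_force: 0.0
```

```bash
python3 -c "
from h import *
now();plan((616.5,-175,200,6.1),(520,100,200,60),(451,106.5,160,90))"
```

```text
t 16.88 grasp [ 616.4 -175.2  111.1] th 6.01 z [ 0.e+00 -5.e-04 -1.e+00] w 65.5 f 0.0 [ 0.2  0.8 -0.3]
(616.5, -175, 200, 6.1) [0.003, -0.001, -2.222, 0.0, 0.0, -0.002]
(520, 100, 200, 60) [-1.677, -7.091, -2.225, 0.0, 0.0, -0.942]
(451, 106.5, 160, 90) [-3.375, -7.434, -1.225, 0.0, 0.0, -1.466]
```

Emit:
move_arm([
  [[0, 0, -0.8, 0, 0, 0], [0, 0, -1.8, 0, 0, 0], [-1.7, -7.1, -2.2, 0, 0, -0.94], [-1.7, -7.1, -2.2, 0, 0, -0.94], [-1.7, -7.1, -2.2, 0, 0, -0.94], [-3.37, -7.43, -1.2, 0, 0, -1.46], [-3.37, -7.43, -1.2, 0, 0, -1.46], [-3.37, -7.43, -1.2, 0, 0, -1.46], [-3.37, -7.43, -1.2, 0, 0, -1.46], [-3.37, -7.43, -1.2, 0, 0, -1.46], [-3.37, -7.43, -1.2, 0, 0, -1.46], [-3.37, -7.43, -1.2, 0, 0, -1.46]],
])

```text
time: 18.38
position: [0.4513, 0.1063, 0.3231]
tool_rot: [0.71, 0.704, -0.0, 0.0]
ft_force: [-0.1, 0.9, -0.4]
grip_width: 0.0874
grip_force: 0.0
```

```bash
cat > m6.py <<'E'
from h import *
now();plan((451,106.5,100,90),(451,106.5,33,90))
c=camera('top');np.savez('top6.npz',**c);s=camera('scene')
P=cloud(c).reshape(-1,3);q=P[(abs(P[:,0]-.617)<.115)&(abs(P[:,1]+.173)<.13)&(P[:,2]>.066)&(P[:,2]<.09)]
print(*rect(q))
q=P[(abs(P[:,0]-.617)<.05)&(abs(P[:,1]+.171)<.09)&(P[:,2]>.066)&(P[:,2]<.08)]
print("plane z=ax+by+c",np.linalg.lstsq(np.c_[q[:,:2],np.ones(len(q))],q[:,2],rcond=None)[0],np.median(q[:,2]))
P=cloud(s).reshape(-1,3);q=P[(abs(P[:,0]-.451)<.03)&(abs(P[:,1]-.1065)<.03)&(P[:,2]>.02)&(P[:,2]<.08)];print('red scene',*rect(q))
A=cv2.resize(c['pixels'][105:205,285:418],(400,300),interpolation=2);B=cv2.resize(s['pixels'][150:240,240:360],(400,300),interpolation=2)
cv2.imwrite('pics/m6.png',cv2.resize(np.hstack([A,B]),None,fx=1,fy=1))
E
python3 m6.py
```

```text
t 18.38 grasp [451.4 106.2 159.1] th 89.53 z [ 3.e-04 -4.e-04 -1.e+00] w 87.4 f 0.0 [-0.1  0.9 -0.4]
(451, 106.5, 100, 90) [0.006, -0.009, 1.477, 0.0, 0.0, -0.008]
(451, 106.5, 33, 90) [0.006, -0.01, 3.152, 0.0, 0.0, -0.008]
[ 636.1 -186.7  171.9  235.9    6.1] 4188 [ 618.7 -166.3   72.4]
plane z=ax+by+c [0.00208569 0.00157283 0.07107091] 0.07204751057550297
red scene [447.2 111.2  32.1  29.9  43.4] 267 [442.7 114.1  46.7]
```

View pics/m6.png

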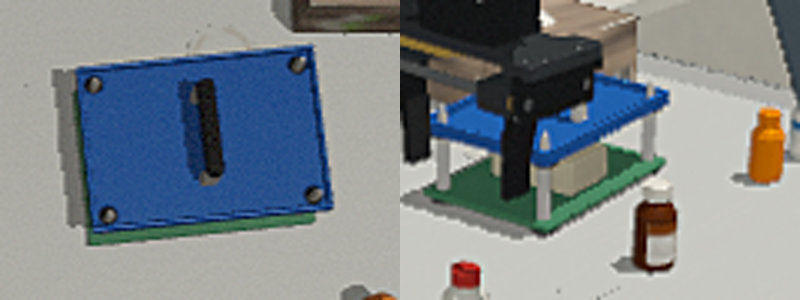

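The tray is seated: pins show in all four holes at (93,84), (298,64), (314,194) and (108,214), and its face is level at 72 mm. Next is the red bottle.

Emit:
move_arm([
  [[0, 0, 1.2, 0, 0, 0], [0, 0, 2.2, 0, 0, 0], [0, 0, 2.9, 0, 0, 0], [0, 0, 3.15, 0, 0, 0], [0, 0, 3.15, 0, 0, 0]],
])

```text
time: 19.1
position: [0.4513, 0.1063, 0.1968]
tool_rot: [0.709, 0.705, -0.0, -0.0]
ft_force: [-0.7, -0.1, -0.7]
grip_width: 0.087
grip_force: 0.0
```

Emit:
move_arm([
  [[0, 0, 0, 0, 0, 0], [0, 0, 0, 0, 0, 0], [0, 0, 0, 0, 0, 0], [0, 0, 0, 0, 0, 0], [0, 0, 0, 0, 0, 0], [0, 0, 0, 0, 0, 0], [0, 0, 0, 0, 0, 0], [0, 0, 0, 0, 0, 0]],
], claw=1, squeeze=15)

```text
time: 20.1
position: [0.4513, 0.1063, 0.197]
tool_rot: [0.709, 0.705, -0.0, 0.0]
ft_force: [0.5, -0.3, 1.3]
grip_width: 0.0335
grip_force: 15.0
```

```bash
cat > m7.py <<'E'
from h import *
import sys
a=np.radians(6.1);S=np.array([616.4,-175.2])
def st(x,y): return S+np.array([x*np.cos(a)-y*np.sin(a),x*np.sin(a)+y*np.cos(a)])
B=st(0,54);D=st(0,-54);print(B,D);now()
plan((451,106,180,90),(530,-20,180,93),(*D,180,96.1),(*D,108,96.1))
E
python3 m7.py
```

```text
[ 610.66174015 -121.50575102] [ 622.13825985 -228.89424898]
t 20.1 grasp [451.3 106.3  33. ] th 89.66 z [ 1.e-04 -4.e-04 -1.e+00] w 33.5 f 15.0 [ 0.5 -0.3  1.3]
(451, 106, 180, 90) [-0.01, -0.006, -3.675, 0.0, 0.0, -0.006]
(530, -20, 180, 93) [-3.148, 1.988, -3.674, 0.0, 0.0, -0.058]
(np.float64(622.1382598521566), np.float64(-228.89424898319305), 180, 96.1) [-8.356, 4.322, -3.672, 0.0, 0.0, -0.112]
(np.float64(622.1382598521566), np.float64(-228.89424898319305), 108, 96.1) [-8.355, 4.322, -1.872, 0.0, 0.0, -0.112]
```

Emit:
move_arm([
  [[0, 0, -1.0, 0, 0, 0], [0, 0, -2.4, 0, 0, 0], [0, 0, -3.5, 0, 0, 0], [-8.36, 4.32, -3.67, 0, 0, -0.112], [-8.36, 4.32, -3.67, 0, 0, -0.112], [-8.36, 4.32, -3.67, 0, 0, -0.112], [-8.36, 4.32, -3.67, 0, 0, -0.112], [-8.36, 4.32, -3.67, 0, 0, -0.112], [-8.36, 4.32, -3.67, 0, 0, -0.112], [-8.36, 4.32, -3.67, 0, 0, -0.112], [-8.36, 4.32, -3.67, 0, 0, -0.112], [-8.36, 4.32, -3.67, 0, 0, -0.112]],
])

```text
time: 21.6
position: [0.6213, -0.2274, 0.3435]
tool_rot: [0.668, 0.744, -0.0, -0.001]
ft_force: [0.8, 0.6, -0.9]
grip_width: 0.0329
grip_force: 15.0
```

```bash
python3 -c "
from h import *
now();plan((622,-229,120,96.1),(622,-229,107.5,96.1))"
```

```text
t 21.6 grasp [ 620.9 -227.2  179.5] th 96.15 z [-0.0021  0.0011 -1.    ] w 32.9 f 15.0 [ 0.8  0.6 -0.9]
(622, -229, 120, 96.1) [-0.044, 0.017, 1.487, -0.002, -0.001, 0.001]
(622, -229, 107.5, 96.1) [-0.045, 0.017, 1.799, -0.002, -0.001, 0.001]
```

Emit:
move_arm([
  [[-0.04, 0.02, 0.6, 0, 0, 0], [-0.04, 0.02, 1.2, 0, 0, 0], [-0.04, 0.02, 1.5, 0, 0, 0], [-0.04, 0.02, 1.7, 0, 0, 0], [-0.04, 0.02, 1.8, 0, 0, 0], [-0.04, 0.02, 1.81, 0, 0, 0], [-0.04, 0.02, 1.81, 0, 0, 0]],
])

```text
time: 22.48
position: [0.6232, -0.2307, 0.2722]
tool_rot: [0.669, 0.744, -0.0, 0.001]
ft_force: [-0.3, -0.3, 0.4]
grip_width: 0.0333
grip_force: 15.0
```

```bash
python3 -c "
from h import *
now()"
```

```text
t 22.48 grasp [ 623.4 -230.9  108.2] th 96.07 z [ 0.0011 -0.001  -1.    ] w 33.3 f 15.0 [-0.3 -0.3  0.4]
```

Emit:
move_arm([
  [[-0.02, 0, 0.02, 0, 0, 0], [-0.02, 0, 0.045, 0, 0, 0], [-0.02, 0, 0.045, 0, 0, 0], [-0.02, 0, 0.045, 0, 0, 0]],
])

```text
time: 22.98
position: [0.6232, -0.2315, 0.27]
tool_rot: [0.669, 0.744, -0.0, 0.0]
ft_force: [0.3, -0.8, 1.1]
grip_width: 0.0333
grip_force: 15.0
```

Emit:
move_arm([
  [[0, 0, 0, 0, 0, 0], [0, 0, 0, 0, 0, 0], [0, 0, 0, 0, 0, 0], [0, 0, 0, 0, 0, 0], [0, 0, 0, 0, 0, 0], [0, 0, 0, 0, 0, 0]],
], claw=-0.3)

```text
time: 23.72
position: [0.6231, -0.2314, 0.2697]
tool_rot: [0.669, 0.744, -0.0, 0.0]
ft_force: [-0.4, 0.2, -0.2]
grip_width: 0.0567
grip_force: 0.0
```

```bash
python3 -c "
from h import *
now();plan((622,-229,200,96.1),(560,-310,200,93),(480,-399,150,90))"
```

```text
t 23.73 grasp [ 623.1 -231.4  105.7] th 96.07 z [-0.e+00 -4.e-04 -1.e+00] w 56.7 f 0.0 [-0.4  0.2 -0.2]
(622, -229, 200, 96.1) [0.061, -0.02, -2.356, -0.0, 0.0, -0.001]
(560, -310, 200, 93) [-1.789, -1.776, -2.356, -0.0, 0.0, 0.054]
(480, -399, 150, 90) [-3.79, -4.0, -1.105, -0.0, 0.0, 0.106]
```

Emit:
move_arm([
  [[0, 0, -0.7, 0, 0, 0], [0, 0, -1.6, 0, 0, 0], [0, 0, -2.4, 0, 0, 0], [0, 0, -2.4, 0, 0, 0], [-3.8, -4.0, -1.1, 0, 0, 0.106], [-3.8, -4.0, -1.1, 0, 0, 0.106], [-3.8, -4.0, -1.1, 0, 0, 0.106], [-3.8, -4.0, -1.1, 0, 0, 0.106], [-3.8, -4.0, -1.1, 0, 0, 0.106], [-3.8, -4.0, -1.1, 0, 0, 0.106]],
], claw=-1)

```text
time: 24.98
position: [0.48, -0.399, 0.3129]
tool_rot: [0.707, 0.707, 0.0, -0.001]
ft_force: [-0.5, 0.1, 0.3]
grip_width: 0.0869
grip_force: 0.0
```

```bash
cat > m8.py <<'E'
from h import *
now();plan((480,-400,33,90))
c=camera('top');s=camera('scene')
A=cv2.resize(c['pixels'][110:240,330:503],(400,300),interpolation=2);B=cv2.resize(s['pixels'][130:230,240:373],(400,300),interpolation=2)
cv2.imwrite('pics/m8.png',np.hstack([A,B]))
E
python3 m8.py
```

```text
t 24.98 grasp [ 479.9 -398.7  148.9] th 89.98 z [-8.0e-04  1.4e-03 -1.0e+00] w 86.9 f 0.0 [-0.5  0.1  0.3]
(480, -400, 33, 90) [-0.03, 0.001, 2.898, -0.001, -0.001, -0.0]
```

View pics/m8.png

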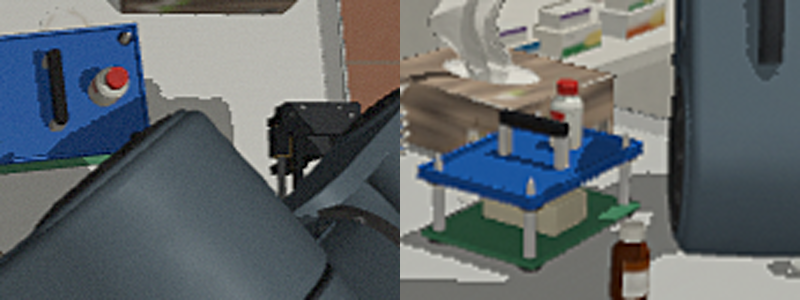

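The red bottle stands upright on the right-hand part of the tray, at (110,82) on the left and (566,110) on the right. The gripper is over the blue bottle, so I descend.

Emit:
move_arm([
  [[-0.03, 0, 1.0, 0, 0, 0], [-0.03, 0, 2.0, 0, 0, 0], [-0.03, 0, 2.6, 0, 0, 0], [-0.03, 0, 2.9, 0, 0, 0], [-0.03, 0, 2.9, 0, 0, 0]],
])

```text
time: 25.7
position: [0.4806, -0.3999, 0.1975]
tool_rot: [0.707, 0.708, -0.0, -0.0]
ft_force: [0.3, -1.0, 0.3]
grip_width: 0.0869
grip_force: 0.0
```

Emit:
move_arm([
  [[0, 0, 0, 0, 0, 0], [0, 0, 0, 0, 0, 0], [0, 0, 0, 0, 0, 0], [0, 0, 0, 0, 0, 0], [0, 0, 0, 0, 0, 0], [0, 0, 0, 0, 0, 0], [0, 0, 0, 0, 0, 0], [0, 0, 0, 0, 0, 0]],
], claw=1, squeeze=15)

```text
time: 26.7
position: [0.4801, -0.4007, 0.1978]
tool_rot: [0.707, 0.707, -0.0, 0.0]
ft_force: [0.2, 0.4, -0.3]
grip_width: 0.031
grip_force: 15.0
```

```bash
python3 -c "
from h import *
now();plan((480,-400,215,90),(610.5,-121.5,215,96.1))"
```

```text
t 26.7 grasp [ 480.1 -400.8   33.8] th 90.0 z [-0.e+00 -4.e-04 -1.e+00] w 31.0 f 15.0 [ 0.2  0.4 -0.3]
(480, -400, 215, 90) [0.016, -0.001, -4.53, -0.0, 0.0, -0.0]
(610.5, -121.5, 215, 96.1) [6.979, 3.261, -4.533, -0.0, 0.0, -0.106]
```

Emit:
move_arm([
  [[0, 0, -1.0, 0, 0, 0], [0, 0, -2.4, 0, 0, 0], [0, 0, -3.8, 0, 0, 0], [0, 0, -4.5, 0, 0, 0], [7.0, 3.26, -4.53, 0, 0, -0.106], [7.0, 3.26, -4.53, 0, 0, -0.106], [7.0, 3.26, -4.53, 0, 0, -0.106], [7.0, 3.26, -4.53, 0, 0, -0.106], [7.0, 3.26, -4.53, 0, 0, -0.106], [7.0, 3.26, -4.53, 0, 0, -0.106], [7.0, 3.26, -4.53, 0, 0, -0.106], [7.0, 3.26, -4.53, 0, 0, -0.106]],
])

```text
time: 28.2
position: [0.61, -0.122, 0.3788]
tool_rot: [0.669, 0.743, -0.0, 0.0]
ft_force: [0.2, -0.0, -0.5]
grip_width: 0.0311
grip_force: 15.0
```

```bash
python3 -c "
from h import *
now();plan((610.5,-121.5,108.5,96.1))"
```

```text
t 28.2 grasp [ 609.9 -122.2  214.8] th 95.96 z [-4.e-04 -7.e-04 -1.e+00] w 31.1 f 15.0 [ 0.2 -0.  -0.5]
(610.5, -121.5, 108.5, 96.1) [0.014, 0.015, 2.658, -0.0, 0.001, -0.002]
```

Emit:
move_arm([
  [[0.01, 0.01, 0.8, 0, 0, 0], [0.01, 0.01, 1.6, 0, 0, 0], [0.01, 0.01, 2.2, 0, 0, 0], [0.01, 0.01, 2.5, 0, 0, 0], [0.01, 0.01, 2.65, 0, 0, 0], [0.01, 0.01, 2.69, 0, 0, 0], [0.01, 0.01, 2.69, 0, 0, 0]],
])

```text
time: 29.08
position: [0.6111, -0.1204, 0.2721]
tool_rot: [0.669, 0.744, 0.0, 0.001]
ft_force: [0.3, 0.3, -0.2]
grip_width: 0.0314
grip_force: 15.0
```

```bash
python3 -c "
from h import *
now()"
```

```text
t 29.07 grasp [ 611.3 -120.6  108.1] th 96.07 z [ 0.0015 -0.001  -1.    ] w 31.4 f 15.0 [ 0.3  0.3 -0.2]
```

Emit:
move_arm([
  [[0, 0, 0.02, 0, 0, 0], [0, 0, 0.035, 0, 0, 0], [0, 0, 0.035, 0, 0, 0], [0, 0, 0.035, 0, 0, 0]],
])

```text
time: 29.58
position: [0.611, -0.1202, 0.2707]
tool_rot: [0.669, 0.744, 0.0, 0.001]
ft_force: [-0.7, 0.7, 6.4]
grip_width: 0.0313
grip_force: 15.0
```

Emit:
move_arm([
  [[0, 0, 0, 0, 0, 0], [0, 0, 0, 0, 0, 0], [0, 0, 0, 0, 0, 0], [0, 0, 0, 0, 0, 0], [0, 0, 0, 0, 0, 0], [0, 0, 0, 0, 0, 0]],
], claw=-0.3)

```text
time: 30.32
position: [0.6108, -0.1202, 0.2699]
tool_rot: [0.669, 0.744, -0.0, 0.0]
ft_force: [0.4, 0.2, -0.3]
grip_width: 0.0565
grip_force: 0.0
```

```bash
python3 -c "
from h import *
now();plan((611,-121,220,96.1),(480,200,240,90))"
```

```text
t 30.32 grasp [ 610.8 -120.3  105.9] th 96.07 z [-0.e+00 -4.e-04 -1.e+00] w 56.5 f 0.0 [ 0.4  0.2 -0.3]
(611, -121, 220, 96.1) [-0.021, 0.002, -2.853, -0.0, 0.0, -0.0]
(480, 200, 240, 90) [8.305, -2.405, -3.356, -0.0, 0.0, 0.106]
```

Emit:
move_arm([
  [[0, 0, -0.7, 0, 0, 0], [0, 0, -1.6, 0, 0, 0], [0, 0, -2.5, 0, 0, 0], [0, 0, -3.3, 0, 0, 0], [8.3, -2.4, -3.3, 0, 0, 0.1], [8.3, -2.4, -3.3, 0, 0, 0.1], [8.3, -2.4, -3.3, 0, 0, 0.1], [8.3, -2.4, -3.3, 0, 0, 0.1], [8.3, -2.4, -3.3, 0, 0, 0.1], [8.3, -2.4, -3.3, 0, 0, 0.1], [8.3, -2.4, -3.3, 0, 0, 0.1]],
])

```text
time: 31.7
position: [0.4789, 0.2018, 0.4019]
tool_rot: [0.703, 0.711, -0.0, 0.0]
ft_force: [-0.8, -1.1, -0.4]
grip_width: 0.0565
grip_force: 0.0
```

```bash
cat > m9.py <<'E'
from h import *
now()
c=camera('top');s=camera('scene')
P=cloud(c).reshape(-1,3)
def f(x,y,a,b,r=.03):
    return P[(abs(P[:,0]-x)<r)&(abs(P[:,1]-y)<r)&(P[:,2]>a)&(P[:,2]<b)]
a=np.radians(6.1);S=np.array([617.8,-171.5])
for n,(x,y) in dict(blue=(.611,-.118),red=(.622,-.226)).items():
    for lo,hi in((.09,.16),(.132,.16)):
        k=rect(f(x,y,lo,hi));d=k[0][:2]-S;print(n,k[0],"stand frame",(np.cos(a)*d[0]+np.sin(a)*d[1]).round(1),(-np.sin(a)*d[0]+np.cos(a)*d[1]).round(1),"top",f(x,y,lo,hi)[:,2].max())
b=rect(f(.617,-.171,.108,.13,.05));print('bar',*b)
print('brown',*rect(f(.44,-.103,.05,.1)),'glass',*rect(f(.352,-.275,.03,.11)))
q=P[(abs(P[:,0]-.617)<.05)&(abs(P[:,1]+.171)<.09)&(P[:,2]>.066)&(P[:,2]<.08)];print(np.median(q[:,2]),np.linalg.lstsq(np.c_[q[:,:2],np.ones(len(q))],q[:,2],rcond=None)[0])
A=cv2.resize(c['pixels'][105:225,285:445],(400,300),interpolation=2);B=cv2.resize(s['pixels'][130:230,240:373],(400,300),interpolation=2)
cv2.imwrite('pics/m9.png',np.hstack([A,B]))
E
python3 m9.py
```

```text
t 31.7 grasp [478.8 201.7 237.9] th 90.59 z [-2.e-04 -3.e-04 -1.e+00] w 56.5 f 0.0 [-0.8 -1.1 -0.4]
blue [ 609.1 -116.4   31.2   27.6   73. ] stand frame -2.8 55.7 top 0.14490279533030054
blue [ 610.6 -117.    19.2   19.6    6.6] stand frame -1.4 55.0 top 0.14490279533030054
red [ 620.9 -224.4   32.8   28.8   23.9] stand frame -2.5 -52.9 top 0.1477187993498738
red [ 621.4 -227.3   20.7   21.6    9.1] stand frame -2.3 -55.9 top 0.1477187993498738
bar [ 614.2 -175.4   86.5   76.5   66.9] 272 [ 617.4 -171.2  118.6]
brown [ 439.3 -102.1   32.6   30.8   27.1] 135 [ 437.1 -100.2   69.8] glass [ 351.8 -275.3   39.8   40.2    1.3] 140 [ 350.7 -279.9   52.2]
0.07199329703293367 [-0.00116267  0.00154805  0.07301537]
```

View pics/m9.png

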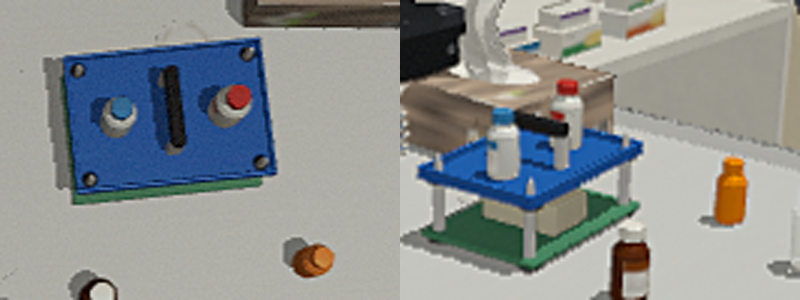

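Both bottles stand upright at their places, blue at (120,115) and red at (235,102). The tray is seated with the four pins through, and the brown bottle and glass have not moved. Handing in.

```bash
python3 -c "
from rig import *
print(hand_in())"
```

```text
the job is handed in; nothing more can be done
None
```

The job is handed in, with no verdict returned: at my last look the beige box was on the shelf, the tray sat level on all four posts, the blue- and red-capped bottles stood left and right of the bar within about 3 mm of their marks, and the brown bottle and glass had not moved.

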